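# Match the lids to the instrument dishes

## Task

The lids of the steel instrument dishes have been mixed up: the oblong lid has been laid across the square dish. Give the square dish and the oblong dish each its own lid, sitting level and fully home with its lip inside the rim, both dishes still standing on the table. Leave the smaller square lid, which fits neither dish, and everything else on the table where it is.

Things in the scene. Friction and masses are not known exactly. Their poses are not given: they have to be found in the camera images.
- square_dish: open stainless steel dish, square, 104 x 104 x 50 mm high outside, walls 3 mm thick, about 0.45 kg, loose on the table. Origin: centre of its underside; x and y along its sides, z up. At the start the oblong lid lies across it, resting on its rims. With its own lid home, the centre of the lid's handle bar is 77 mm above this origin.
- oblong_dish: open stainless steel dish, oblong, 150 (x) x 80 (y) x 50 mm high outside, walls 3 mm thick, about 0.45 kg, loose on the table, empty and uncovered. Origin: centre of its underside; x along its long sides, z up. With its own lid home, the centre of the lid's handle bar is 77 mm above this origin.
- square_lid_grip (a point): lid of the square dish: plate 110 x 110 mm, about 0.16 kg, right way up on the table. 3 mm plate, 6 mm deep lip under it (92 x 92 mm; 3 mm play in the dish). Black bar handle on top along its x: 60 (x) x 14 (y) x 16 mm high, on two posts, open under. This point: centre of the bar, 33 mm above the lip's underside, 24 mm above the plate's top; z up.
- oblong_lid_grip (a point): lid of the oblong dish: plate 156 (x) x 86 (y) mm, about 0.17 kg, at the start across the square dish, lip on its rims 50 mm up. 3 mm plate, 6 mm deep lip under it (138 x 68 mm; 3 mm play in the dish). Black bar handle on top along its x: 60 (x) x 14 (y) x 16 mm high, on two posts, open under. This point: centre of the bar, 33 mm above the lip's underside, 24 mm above the plate's top; z up.
- small_lid_grip (a point): a smaller square lid whose dish is not here: plate 80 x 80 mm, 0.1 kg, right way up on the table, same handle. This point is the centre of its handle bar, 33 mm above the table. To be left alone.
- tealight: bystander: unlit candle in a thin aluminium cup, 38 mm across, 17 mm high. Origin: centre of its underside.
- carton: bystander: small plain closed cardboard carton, 50 x 85 x 30 mm high. Origin: centre of its underside.
- petri: bystander: closed flat glass petri dish, 95 mm across, 16 mm high. Origin: centre of its underside.
- vial: bystander: small white closed bottle with a blue cap, 34 mm across, 75 mm high. Origin: centre of its underside.
- spoon: bystander: steel lab spoon, 160 mm long, lying flat. Origin: on its axis, near the table.
- flask: bystander: conical glass flask, 90 mm across the foot, 140 mm high. Origin: centre of its underside.
- beaker: bystander: glass beaker, 72 mm across, 90 mm high. Origin: centre of its underside.

How it is judged:
At the end, for the whole second after the job is handed in: Each lid sits on its own dish: centred within 6 mm, handle centre 74.5 to 79.5 mm above the dish's underside, lid and dish level within 2 degrees, oblong lid lengthwise within 7 degrees; both dishes on the table at rest; the smaller lid within 30 mm of its start (x of square_lid_grip in the frame of square_dish between -0.006 and 0.006 m and y of square_lid_grip in the frame of square_dish between -0.006 and 0.006 m and z of square_lid_grip in the frame of square_dish between 0.0745 and 0.0795 m and angle between each of square_lid_grip, square_dish, oblong_lid_grip, oblong_dish's own z axis and vertical below 0.035 rad and height (world z) of each of square_dish, oblong_dish below 0.004 m and linear speed of each of square_dish, oblong_dish below 0.01 m/s and x of oblong_lid_grip in the frame of oblong_dish between -0.006 and 0.006 m and y of oblong_lid_grip in the frame of oblong_dish between -0.006 and 0.006 m and z of oblong_lid_grip in the frame of oblong_dish between 0.0745 and 0.0795 m and angle between the x axis of oblong_lid_grip and the x axis of oblong_dish, either way round below 0.12 rad and distance of small_lid_grip from where it was at the start of the episode below 0.03 m); the robot touches nothing.
It fails at once if the smaller square lid is moved more than 30 mm (distance of small_lid_grip from where it was at the start of the episode above 0.03 m).
It fails at once if a bystander is moved more than 30 mm or knocked over (distance of any of tealight, carton, petri, vial, spoon, flask, beaker from where it was at the start of the episode above 0.03 m or angle between any of flask, beaker, vial's own z axis and vertical above 0.5 rad).
It also fails if it takes over 64 s, if anything falls off the work surface, if the arm or the gripper's body presses on something with over 40 N, if the wrist force passes 120 N, or if a joint passes its speed limit or range.

## Robot

A 6-joint arm with a two-finger parallel gripper is mounted at the origin on the work surface. World frame = base frame: x ahead of the robot, y to its left, z up, the work surface at z = 0. Lengths are in m, angles in rad, forces in N, time in s.
With the tool pointing down it reaches from about 0.25 to 0.775 m from the base axis. Payload 4 kg.
Tool frame: the origin (TCP) lies midway between the tips of the shut fingers; the grasp point (between the pads) lies 19 mm behind it (robot.grasp_offset is the distance from the TCP to the grasp point, in m); z points along the fingers, y is the direction in which the jaws open and shut (so a half turn about z gives the same grasp; the last joint's range is limited). The gripper opens to 94 mm and grips with 3 to 60 N. Pads are 16 mm wide; open, the fingers measure 119 mm over their backs; the gripper's body (75 mm by 177 mm) begins 78 mm behind the grasp point.
Start: joints at [-1.257, 0.087, 1.371, -0, 1.684, -0.103], TCP at [0.223, -0.503, 0.206] pointing down, gripper open.
Joint ranges: [-3.1, 3.1], [-0.76, 2.03], [0.27, 2.55], [-1.08, 4.22], [0.17, 2.65], [-2.57, 2.57]. Speed limits (rad/s): [2.79, 2.79, 3.14, 3.14, 3.14, 3.14].

## Interface

Orientations are given as [roll, pitch, yaw] about the fixed x, y, z axes, in that order (R = Rz(yaw) Ry(pitch) Rx(roll)).
In Python, from bench import status, viewer, order, robot gives the robot as it stands. The module is installed in compiled form; this text tells all that it offers.
- The arm moves only by the tool move_arm, never from a script. Its argument "targets" is a list of rows, each a list of 3 entries, a list of its own where there are three numbers: the shift along the tool's x, y, z in mm, then the turn, a rotation vector about the tool's x, y, z in degrees, then the opening, from -1 (shut) to 1 (fully open). A call has 1 to 20 rows; each row is the pose to reach, as a shift and turn from the pose commanded when the call began, along the tool's axes at that moment; what a row does not reach only later rows make up. A row lasts 1/8 s, in which the tool goes at most 62.5 mm and 10.7 degrees, less where a joint would pass 70% of its speed; a pose out of reach is approached as far as the arm can. A call with a gripper value outside its range is refused whole. The fingers move at their own pace and stop on an object; the grip force is fixed at half the most. Time passes only in rows, so rows that repeat a pose let the fingers close. It gives the time, the measured TCP pose, the force and the opening at its end, in the units of the state.
- status.get_obs(): the state, without advancing time (a new reading comes with each control period).
- viewer.snapshot(name): name is "scene" or "top" or "wrist"; returns the picture (384x512x3 uint8, red, green, blue); there is no depth.
- viewer.camera_model(name): a dict with "K" (3x3 intrinsics, pixels), "D" ([k1, k2, p1, p2, k3] as OpenCV has them; the pictures are not rectified), "xyz" and "attitude" of the camera in the world; the wrist camera has in their place "T_tool_cam" (4x4, takes a point from camera to tool coordinates, whose origin is the TCP and whose axes are the flange's). Camera axes: x right, y up, looking along -z (the intrinsics and any distortion apply to the point x, -y, -z); pixel columns grow to the right and rows downward; lengths in m; the calibration is good to about 2 mm. A picture is of the moment at which its call begins: read the wrist's pose just before it. camera_model takes no time and is no camera call.
- order.close_job(): hands the job in, once; it reports no verdict.
The state is a dict: "time": time; "joint_positions": joint angles; "qvel": joint speeds; "joint_torque": joint torques, N m; "tool_pos": TCP position; "ee_rot": TCP orientation; "wrist_force": force on the tool from outside, world axes, zero at the start; "wrist_torque": the same for the moment, N m; "width": finger opening in m.
Only numpy, scipy, OpenCV 4.12 (cv2) and the standard library are available. Lean on these libraries where they do the work, as an engineer would, in place of code of your own. Each camera call takes 0.05 s, during which the arm holds its last target. There are 200 camera calls.

## Working session

There is one attempt and no reset: what is moved stays moved. The work goes in short steps, Python scripts to look and compute and a tool call to move; the robot and the scene stay as the last step left them, time stands still between calls to the robot, and variables do not carry over. Pictures are saved under pics/ and viewed, about 8 in all and at most 12, crops included, and the job is handed in when it is done.

Besides the shell and the picture viewer there is one more tool, called after "Request:" by a JSON object that holds its "op" and its "data", one argument or row to a line. move_arm: Moves the arm, as the interface text tells. Its arguments: {"type":"object","properties":{"targets":{"type":"array"}},"required":["targets"]}

```bash
mkdir -p pics
python3 - <<'E'
from bench import status, viewer, robot
import cv2
for n in("scene","top"):
    im=viewer.snapshot(n); cv2.imwrite(f"pics/{n}0.png",im[:,:,::-1])
    m=viewer.camera_model(n); print(n,m)
print(viewer.camera_model("wrist")); o=status.get_obs(); print(o)
a=cv2.imread("pics/top0.png"); cv2.imwrite("pics/top0b.png",cv2.resize(a,(800,600),interpolation=cv2.INTER_CUBIC))
E
```

```text
scene {'K': array([[402.27649528,   0.        , 255.84695418],
       [  0.        , 402.27649528, 190.66388758],
       [  0.        ,   0.        ,   1.        ]]), 'D': array([-0.03704227,  0.        ,  0.        ,  0.        ,  0.        ]), 'xyz': array([1.37251238, 0.08582165, 0.70453939]), 'attitude': array([ 0.90409024, -0.00489897,  1.71252667])}
top {'K': array([[382.19379286,   0.        , 249.9272002 ],
       [  0.        , 382.19379286, 198.39752483],
       [  0.        ,   0.        ,   1.        ]]), 'D': array([-0.11266768,  0.        ,  0.        ,  0.        ,  0.        ]), 'xyz': array([ 0.51145274, -0.00927113,  1.13245259]), 'attitude': array([ 0.06071008, -0.00172591, -1.54269938])}
{'K': array([[301.3154552 ,   0.        , 251.59641775],
       [  0.        , 301.3154552 , 192.98730323],
       [  0.        ,   0.        ,   1.        ]]), 'D': array([0.02275376, 0.        , 0.        , 0.        , 0.        ]), 'T_tool_cam': array([[-4.57691428e-04,  9.59195726e-01,  2.82742550e-01,
         8.37697782e-02],
       [ 9.99999836e-01,  5.36689992e-04, -2.0194
[... 202 characters left out ...]
0]])}
{'time': 0.1, 'joint_positions': array([-1.25710610e+00,  8.78713436e-02,  1.37209830e+00, -2.32653886e-05,
        1.68359709e+00, -1.03121221e-01]), 'qvel': array([ 1.34639910e-04, -2.47786292e-03, -2.21035302e-03,  8.09169342e-05,
        4.04567184e-04,  1.08530807e-03]), 'joint_torque': array([ 1.46019051e-03, -3.41250122e+01, -3.03304410e+01,  7.19630672e-02,
        3.03889182e-02, -9.63542266e-05]), 'tool_pos': array([ 0.22248971, -0.50244735,  0.204429  ]), 'ee_rot': array([-3.13962668e+00, -1.80209526e-04,  4.16808679e-01]), 'wrist_force': array([ 0.93934687, -0.19083408, -0.06165567]), 'wrist_torque': array([0.04012411, 0.02547815, 0.02649012]), 'width': 0.09432110227102102}
```

View pics/top0b.png

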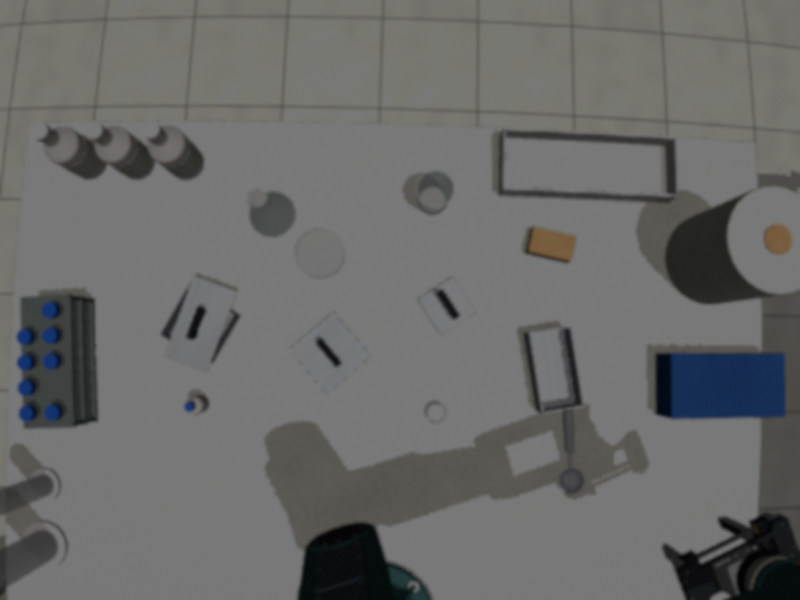

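View pics/scene0.png

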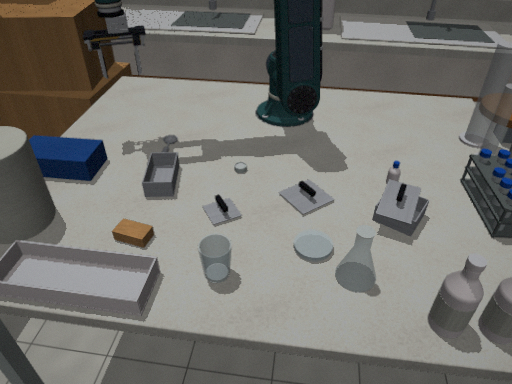

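The top view (800x600) shows the oblong lid on the square dish at (198,322), the square lid at (330,351), the small lid at (447,305) and the oblong dish at (552,368). The spoon's handle touches or nearly touches the oblong dish's near end at (569,412). The scene view agrees.

```bash
cat > h.py <<'E'
import numpy as np, cv2
from scipy.spatial.transform import Rotation as R
from bench import status, viewer
def grab(n):
    o=status.get_obs(); im=viewer.snapshot(n)[:,:,::-1].copy(); m=viewer.camera_model(n)
    if n=="wrist":
        T=np.eye(4); T[:3,:3]=R.from_euler('xyz',o['ee_rot']).as_matrix(); T[:3,3]=o['tool_pos']; T=T@m['T_tool_cam']
    else:
        T=np.eye(4); T[:3,:3]=R.from_euler('xyz',m['attitude']).as_matrix(); T[:3,3]=m['xyz']
    return im,(m['K'],m['D'],T),o
def plane(px,c,z):
    K,D,T=c; u=cv2.undistortPoints(np.float64(px).reshape(-1,1,2),K,D)[:,0]
    d=np.c_[u[:,0],-u[:,1],-np.ones(len(u))]@T[:3,:3].T
    return (T[:3,3]+d*((z-T[2,3])/d[:,2])[:,None])
def pix(P,c):
    K,D,T=c; q=(np.float64(P).reshape(-1,3)-T[:3,3])@T[:3,:3]; q=q*[1,-1,-1]
    return cv2.projectPoints(q,np.zeros(3),np.zeros(3),K,D)[0][:,0]
def rect(cnt,c,z):
    "min-area rectangle of a contour cast on plane z (mm): centre, long, short, yaw of long side in deg"
    p=plane(cnt.reshape(-1,2),c,z)[:,:2]*1000
    b=cv2.boxPoints(cv2.minAreaRect(p.astype(np.float32))); e=[b[1]-b[0],b[2]-b[1]]
    l=[np.linalg.norm(v) for v in e]; k=int(np.argmax(l)); v=e[k]
    y=(np.degrees(np.arctan2(v[1],v[0]))+90)%180-90
    return np.round(np.r_[b.mean(0),max(l),min(l),y],1)
def blobs(mask,lo=30):
    cs,_=cv2.findContours(mask.astype(np.uint8),cv2.RETR_EXTERNAL,cv2.CHAIN_APPROX_NONE)
    return [k for k in cs if cv2.contourArea(k)>lo]
def delta(o,xyz=None,yaw=None):
    "tool-axes shift (mm) and turn about tool z (deg) to TCP xyz (mm) and tool-x yaw (deg, mod 180)"
    M=R.from_euler('xyz',o['ee_rot']).as_matrix()
    s=M.T@(np.array(xyz)-1000*o['tool_pos']) if xyz is not None else None
    t=None
    if yaw is not None:
        t=(yaw-np.degrees(np.arctan2(M[1,0],M[0,0]))+90)%180-90; t=-t
    return np.round(s,1),t
E
python3 - <<'E'
from h import *
im,c,o=grab("top")
g=im.max(2)
for k in blobs(g<22,20):
    x,y=k.reshape(-1,2).mean(0)
    if 60<y<270 and 100<x<400: print((x*1.5625,y*1.5625),rect(k,c,.091),rect(k,c,.041))
for n,p in dict(obdish=(552,368),obcorn=(524,332),c2=(569,327),c3=(581,404),c4=(540,411),tip=(569,412),spoon=(571,480),vial=(198,404),sqd1=(163,332),sqd2=(240,316),tea=(435,411),carton=(552,244)).items():
    print(n,np.round(plane(np.array(p)/1.5625,c,.05 if n[0] in 'ocs' else 0)*1000)[0])
x,y=[int(v/1.5625) for v in(552,368)]
cv2.imwrite("pics/a.png",cv2.convertScaleAbs(cv2.resize(im[y-50:y+90,x-60:x+60],None,fx=4,fy=4),alpha=1.6))
E
```

```text
(np.float64(195.625), np.float64(322.23214285714283)) [543.8 333.8  47.    7.2 -16.3] [545.4 350.3  49.3   7.5 -16.3]
obdish [ 480. -307.   50.]
obcorn [ 544. -254.   50.]
c2 [ 555. -337.   50.]
c3 [ 415. -362.   50.]
c4 [ 401. -286.   50.]
tip [ 395. -355.    0.]
spoon [ 276. -347.   50.]
vial [390. 353.   0.]
sqd1 [525. 409.  50.]
sqd2 [559. 265.  50.]
tea [392. -99.   0.]
carton [ 708. -304.   50.]
```

Request:
{"op": "move_arm", "data": {
  "targets": [
    [[60,-18,0],[0,0,0],1],
    [[120,-36,0],[0,0,0],1],
    [[180,-54,0],[0,0,0],1],
    [[233,-72,0],[0,0,0],1],
    [[233,-72,0],[0,0,0],1]
  ]
}}

```text
time: 0.78
tool_pos: [0.4088, -0.3399, 0.2051]
ee_rot: [-3.141, -0.0, 0.423]
wrist_force: [-0.7, -0.4, 0.5]
width: 0.094
```

Run:
```python
from h import *
im,c,o=grab("wrist"); print(o['time'],o['tool_pos'],o['ee_rot'])
np.savez("w1.npz",im=im,K=c[0],D=c[1],T=c[2])
cv2.imwrite("pics/w1.png",cv2.convertScaleAbs(cv2.resize(im,(800,600),interpolation=cv2.INTER_CUBIC),alpha=1.5))
```

```text
0.775 [ 0.40878913 -0.33988403  0.20513507] [-3.14068859e+00 -4.98211321e-04  4.23174268e-01]
```

View pics/w1.png

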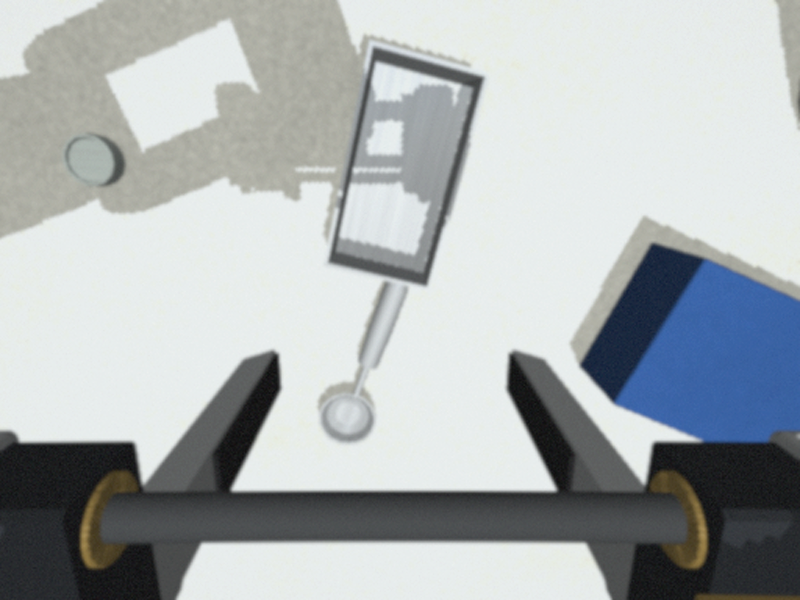

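The wrist view (800x600) shows the oblong dish with rim corners at about (368,40), (484,76), (427,285) and (330,263). The spoon points at its near end with its tip at (397,285).

Run:
```python
from h import *
f=np.load("w1.npz"); im=f['im']; c=(f['K'],f['D'],f['T'])
q=np.array([(368,40),(484,76),(427,285),(330,263)])*.64
print(rect(q,c,.05), np.round(plane(q,c,.05)*1000))
print("tip",plane((397*.64,285*.64),c,.005)*1000)
g=cv2.cvtColor(im,cv2.COLOR_BGR2GRAY)
crop=g[15:195,190:325]
for th in(60,75,90):
    m=np.zeros_like(g); m[15:195,200:318]=g[15:195,200:318]<th
    ks=blobs(m,60); 
    if ks: print(th,rect(np.vstack(ks),c,.05),[cv2.contourArea(k) for k in ks])
big=cv2.resize(im[15:195,190:325],None,fx=3.3,fy=3.3,interpolation=cv2.INTER_CUBIC); cv2.imwrite("pics/w1c.png",cv2.convertScaleAbs(big,alpha=1.4))
```

```text
[ 481.5 -312.1  146.    77.1   11.1] [[ 546. -260.   50.]
 [ 557. -336.   50.]
 [ 417. -363.   50.]
 [ 403. -292.   50.]]
tip [[ 397.64242387 -347.6250586     5.        ]]
60 [ 480.5 -313.4  139.3   70.5   10.3] [630.0]
75 [ 480.3 -313.   140.9   73.3   10.3] [9207.0]
90 [ 480.2 -313.1  142.1   74.7   10.2] [9437.5]
```

View pics/w1c.png

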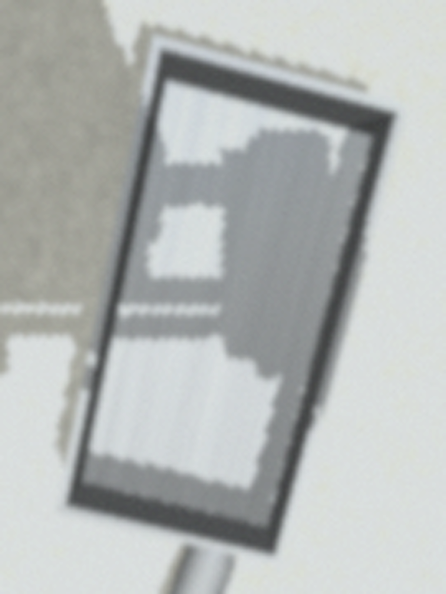

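Request:
{"op": "move_arm", "data": {
  "targets": [
    [[28,-51,-20],[0,0,4],1],
    [[56,-102,-45],[0,0,8],1],
    [[85,-153,-45],[0,0,12],1],
    [[113,-204,-45],[0,0,16],1],
    [[141,-255,-45],[0,0,20],1],
    [[170,-306,-45],[0,0,24],1],
    [[198,-357,-45],[0,0,28],1],
    [[226,-408,-45],[0,0,32],1],
    [[254,-459,-45],[0,0,36],1],
    [[283,-510,-45],[0,0,40],1],
    [[311,-561,-45],[0,0,40.5],1],
    [[339,-611,-45],[0,0,40.5],1],
    [[339,-611,-45],[0,0,40.5],1],
    [[339,-611,-45],[0,0,40.5],1]
  ]
}}

```text
time: 2.58
tool_pos: [0.4699, 0.3515, 0.25]
ee_rot: [3.14, 0.0, -0.292]
wrist_force: [0.7, 0.7, -0.1]
width: 0.0938
```

Run:
```python
from h import *
im,c,o=grab("wrist"); print(o['time'],o['tool_pos'],o['ee_rot'])
np.savez("w2.npz",im=im,K=c[0],D=c[1],T=c[2])
g=im.max(2)
for th in (35,50,70):
  for k in blobs(g<th,60):
    x,y=k.reshape(-1,2).mean(0)
    if y<250: print(th,x*1.5625,y*1.5625,rect(k,c,.091))
cv2.imwrite("pics/w2.png",cv2.convertScaleAbs(cv2.resize(im,(800,600),interpolation=cv2.INTER_CUBIC),alpha=1.5))
```

```text
2.575 [0.46991204 0.35150714 0.24996337] [ 3.13986030e+00  1.85354996e-05 -2.91891916e-01]
35 380.5017605633803 191.2191901408451 [533.7 342.4  30.9   9.9 -17.4]
35 681.8522135416667 139.990234375 [507.1 139.2  51.4  12.4  41.6]
50 108.89008620689656 312.73021159874605 [492.1 553.  191.4  21.8   4.3]
50 94.55645161290323 215.19657258064515 [573.7 535.4  21.2  18.    4.1]
50 380.6864754098361 172.63063524590163 [545.5 338.5  56.   11.5 -18.9]
50 680.8919270833333 139.58333333333331 [506.9 139.1  53.5  13.6  41.4]
70 31.34191176470588 389.11764705882354 [466.  645.1  34.3  28.3  14.5]
70 91.27155172413794 365.08620689655174 [471.3 592.9  34.4  24.5  20.8]
70 3.854166666666667 348.05555555555554 [503.6 648.4  27.5   7.8 -29.6]
70 58.18359374999999 312.79296875 [516.6 596.6  33.6  22.8  11.4]
70 22.69435975609756 256.8216463414634 [5.612e+02 6.006e+02 3.190e+01 2.180e+01 5.000e-01]
70 380.46259842519686 172.31791338582678 [545.1 338.9  57.3  12.5 -18.5]
70 680.2032766990292 139.4872572815534 [506.9 139.5  55.3  15.2  41.4]
70 312.5756048387097 171.62298387096774 [562.2 383.9  85.5  16.6 -18.5]
```

View pics/w2.png

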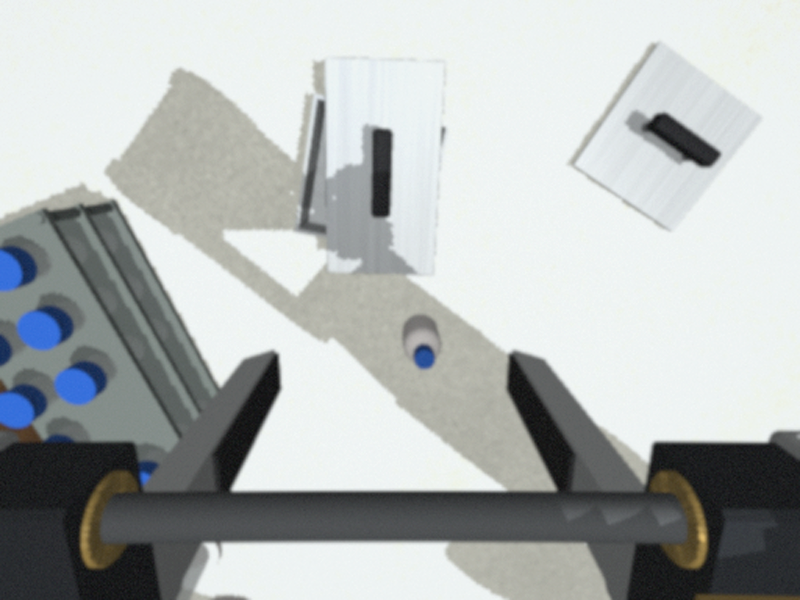

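Run:
```python
from h import *
o=status.get_obs(); print(o['tool_pos'])
f=np.load("w2.npz"); c=(f['K'],f['D'],f['T']);
q=np.array([(326,58),(444,61),(434,274),(328,272)])*.64
print(rect(q,c,.059),np.round(plane(q,c,.059)*1000))
print(delta(o,(545.2,338.7,66),-18.6))
k=np.array([(640,124),(716,166),(725,151),(663,114)])*.64; print(rect(k,c,.041)); 
q=np.array([(657,42),(762,118),(670,230),(573,163)])*.64; print(rect(q,c,.009))
q=np.array([(426,356)])*.64; print("vial",plane(q,c,.075)*1000)
```

```text
[0.46995214 0.35120449 0.25049115]
[544.7 338.4 154.4  85.1 -17.9] [[631. 353.  59.]
 [605. 274.  59.]
 [458. 322.  59.]
 [484. 403.  59.]]
(array([ 75.6,  -9.9, 184.5]), np.float64(1.8334113318059337))
[502.4 108.9  70.8  13.4  47.1]
[499.3 105.7 110.1 108.4  41.9]
vial [[398.43390479 346.13893788  75.        ]]
```

Request:
{"op": "move_arm", "data": {
  "targets": [
    [[40,-5,50],[0,0,1],1],
    [[75,-10,100],[0,0,1.5],1],
    [[75.6,-10,130],[0,0,1.5],1],
    [[75.6,-10,150],[0,0,1.5],1],
    [[75.6,-10,170],[0,0,1.5],1],
    [[75.6,-10,184],[0,0,1.5],1],
    [[75.6,-10,184],[0,0,1.5],1],
    [[75.6,-10,184],[0,0,1.5],1]
  ]
}}

```text
time: 3.62
tool_pos: [0.545, 0.3416, 0.0677]
ee_rot: [-3.14, -0.002, -0.316]
wrist_force: [0.9, -0.2, 1.1]
width: 0.094
```

Run:
```python
from h import *
o=status.get_obs(); print(o['time'],o['tool_pos'],o['ee_rot'],o['wrist_force'],delta(o,(545.2,338.7,66),-18.4))
```

```text
3.625 [0.54498429 0.34163471 0.06767153] [-3.14020320e+00 -1.56550104e-03 -3.15807147e-01] [ 0.90321921 -0.226485    1.06032676] (array([1.1, 2.7, 1.7]), np.float64(0.3055833391209575))
```

Request:
{"op": "move_arm", "data": {
  "targets": [
    [[1,2.5,2],[0,0,0.3],1],
    [[1,2.5,2],[0,0,0.3],-1],
    [[1,2.5,2],[0,0,0.3],-1],
    [[1,2.5,2],[0,0,0.3],-1],
    [[1,2.5,2],[0,0,0.3],-1],
    [[1,2.5,2],[0,0,0.3],-1],
    [[1,2.5,2],[0,0,0.3],-1],
    [[1,2.5,2],[0,0,0.3],-1]
  ]
}}

```text
time: 4.62
tool_pos: [0.5447, 0.3384, 0.0644]
ee_rot: [3.141, -0.0, -0.322]
wrist_force: [-0.2, 0.2, 0.2]
width: 0.0273
```

Run:
```python
from h import *
for i in range(3):
    o=status.get_obs(); print(o['time'],o['tool_pos'],o['ee_rot'],o['wrist_force'],o['width'])
    viewer.snapshot("top")
```

```text
4.625 [0.54466078 0.33839358 0.06442492] [ 3.14147931e+00 -2.08443441e-05 -3.21512120e-01] [-0.21591153  0.19576806  0.22680713] 0.02731737860318661
4.675 [0.54466053 0.33839868 0.06442753] [ 3.14146807e+00 -2.43368856e-05 -3.21490228e-01] [0.34181728 0.14812867 0.6231666 ] 0.02336900702740414
4.725 [0.54467915 0.33840856 0.06443414] [ 3.14151543e+00 -5.49488286e-05 -3.21486792e-01] [-0.50096976 -0.30308253 -0.31350125] 0.019453461251121337
```

Request:
{"op": "move_arm", "data": {
  "targets": [
    [[0,0,0],[0,0,0],-1],
    [[0,0,0],[0,0,0],-1],
    [[0,0,0],[0,0,0],-1],
    [[0,0,-10],[0,0,0],-1],
    [[0,0,-30],[0,0,0],-1],
    [[0,0,-60],[0,0,0],-1],
    [[0,0,-95],[0,0,0],-1],
    [[0,0,-120],[0,0,0],-1],
    [[0,0,-120],[0,0,0],-1]
  ]
}}

```text
time: 5.9
tool_pos: [0.5463, 0.3394, 0.1893]
ee_rot: [-3.136, -0.006, -0.321]
wrist_force: [-0.2, -0.6, -1.8]
width: 0.0138
```

Run:
```python
from h import *
im,c,o=grab("wrist"); print(o['time'],o['tool_pos'],o['ee_rot'],o['wrist_force'],o['width'])
np.savez("w3.npz",im=im,K=c[0],D=c[1],T=c[2])
it,ct,_=grab("top"); np.savez("t3.npz",im=it,K=ct[0],D=ct[1],T=ct[2])
a=cv2.convertScaleAbs(cv2.resize(im,(512,384)),alpha=1.5)
cv2.imwrite("pics/w3.png",a)
print(delta(o,(480.3,-313.0,100),10.3))
```

```text
5.9 [0.54633118 0.33940027 0.18929157] [-3.13565234 -0.00591004 -0.32132265] [-0.16848122 -0.5927224  -1.83690442] 0.013840567690384843
(array([142.9, 640.4,  86.3]), np.float64(-28.71043147247812))
```

View pics/w3.png

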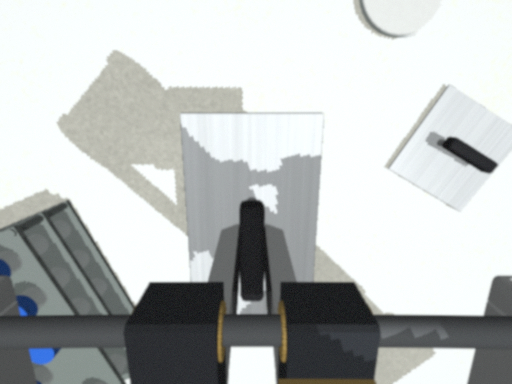

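Request:
{"op": "move_arm", "data": {
  "targets": [
    [[5,20,0],[0,0,-1],-1],
    [[14,62,0],[0,0,-3],-1],
    [[26,115,0],[0,0,-5],-1],
    [[38,168,0],[0,0,-7],-1],
    [[49,222,0],[0,0,-10],-1],
    [[61,275,0],[0,0,-13],-1],
    [[73,329,0],[0,0,-16],-1],
    [[85,382,0],[0,0,-19],-1],
    [[97,435,0],[0,0,-22],-1],
    [[109,488,0],[0,0,-25],-1],
    [[121,541,0],[0,0,-27],-1],
    [[132,591,0],[0,0,-28],-1],
    [[140,625,0],[0,0,-28.7],-1],
    [[143,640,0],[0,0,-28.7],-1],
    [[143,640,40],[0,0,-28.7],-1],
    [[143,640,75],[0,0,-28.7],-1],
    [[143,640,85],[0,0,-28.7],-1],
    [[143,640,85],[0,0,-28.7],-1],
    [[143,640,85],[0,0,-28.7],-1],
    [[143,640,85],[0,0,-28.7],-1]
  ]
}}

```text
time: 8.5
tool_pos: [0.4791, -0.3145, 0.1014]
ee_rot: [3.139, -0.002, 0.18]
wrist_force: [0.7, 0.1, -2.3]
width: 0.0139
```

Run:
```python
from h import *
im,c,o=grab("wrist"); print(o['time'],o['tool_pos'],o['ee_rot'],o['wrist_force'],o['width'])
np.savez("w4.npz",im=im,K=c[0],D=c[1],T=c[2])
print(delta(o,(480.3,-313.0,64),10.3))
# lid's front edge in tool frame (from w3)
f=np.load("w3.npz"); c3=(f['K'],f['D'],f['T'])
tp=np.array([546.33,339.4,189.29]); M=R.from_euler('xyz',[-3.1357,-.0059,-.3213]).as_matrix()
q=np.array([(181,113),(323,112)]); print((plane(q,c3,(189.3+18.6-24)/1000)*1000-tp)@M)
cv2.imwrite("pics/w4.png",cv2.convertScaleAbs(cv2.resize(im[:260],(800,406)),alpha=1.5))
```

```text
8.5 [ 0.47905379 -0.31451039  0.10143481] [ 3.13898220e+00 -2.23935491e-03  1.79696100e-01] [ 0.68731939  0.05154587 -2.34164235] 0.01386425798820158
(array([ 1.4, -1.4, 37.4]), np.float64(-0.004171848506700826))
[[ 77.98505898 -42.76946503   6.10234113]
 [ 78.52399068  40.82376621   5.61292926]]
```

View pics/w4.png

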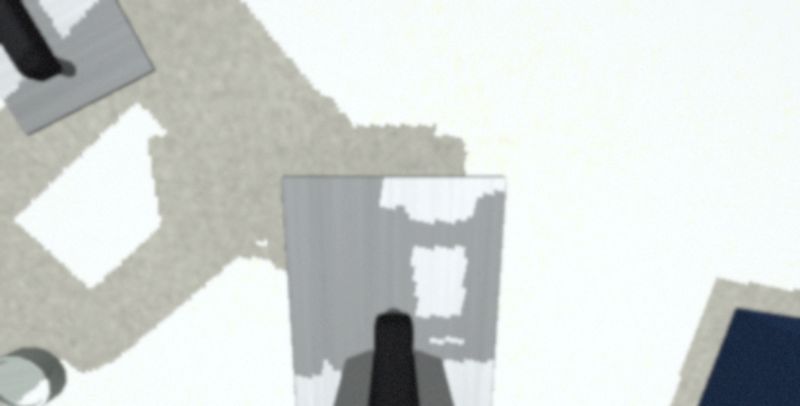

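Request:
{"op": "move_arm", "data": {
  "targets": [
    [[1.6,-0.8,10],[0,0,0],-1],
    [[1.6,-0.8,20],[0,0,0],-1],
    [[1.6,-0.8,30],[0,0,0],-1],
    [[1.6,-0.8,30],[0,0,0],-1],
    [[1.6,-0.8,30],[0,0,0],-1]
  ]
}}

```text
time: 9.18
tool_pos: [0.4796, -0.313, 0.0695]
ee_rot: [3.142, -0.0, 0.179]
wrist_force: [-0.2, -0.3, -1.1]
width: 0.0136
```

Run:
```python
from h import *
o=status.get_obs(); print(o['time'],o['tool_pos'],o['ee_rot'],o['wrist_force'],o['width'])
print(delta(o,(480.5,-313.4,58.5),10.3))
```

```text
9.175 [ 0.47959143 -0.31297087  0.06945154] [ 3.14153986e+00 -6.45355740e-06  1.79380585e-01] [-0.2287174  -0.33321508 -1.09558074] 0.013588924126327307
(array([ 0.8,  0.6, 11. ]), np.float64(-0.022249527705668015))
```

Request:
{"op": "move_arm", "data": {
  "targets": [
    [[0.8,0.5,2],[0,0,0],-1],
    [[0.8,0.5,4],[0,0,0],-1],
    [[0.8,0.5,6],[0,0,0],-1],
    [[0.8,0.5,8],[0,0,0],-1],
    [[0.8,0.5,9],[0,0,0],-1],
    [[0.8,0.5,10],[0,0,0],-1],
    [[0.8,0.5,10.5],[0,0,0],-1],
    [[0.8,0.5,10.5],[0,0,0],-1]
  ]
}}

```text
time: 10.18
tool_pos: [0.4804, -0.3132, 0.0589]
ee_rot: [3.142, 0.0, 0.179]
wrist_force: [0.1, -0.6, -2.2]
width: 0.0138
```

Request:
{"op": "move_arm", "data": {
  "targets": [
    [[0,0,0.7],[0,0,0],-1],
    [[0,0,0.7],[0,0,0],0],
    [[0,0,0.7],[0,0,0],0],
    [[0,0,0.7],[0,0,0],0],
    [[0,0,0.7],[0,0,0],0],
    [[0,0,-10],[0,0,0],0],
    [[0,0,-40],[0,0,0],0],
    [[-40,0,-90],[0,0,0],0],
    [[-90,0,-140],[0,0,0],0],
    [[-90,0,-140],[0,0,0],0],
    [[-90,0,-140],[0,0,0],0]
  ]
}}

```text
time: 11.55
tool_pos: [0.3921, -0.3295, 0.1995]
ee_rot: [3.14, -0.001, 0.179]
wrist_force: [0.8, 0.1, -1.0]
width: 0.0472
```

Run:
```python
from h import *
im,c,o=grab("wrist"); print(o['time'],o['tool_pos'],o['ee_rot'],o['wrist_force'],o['width'])
g=im.max(2)
for th in (50,70):
  for k in blobs(g<th,60):
    x,y=k.reshape(-1,2).mean(0)
    if y<250 and abs(x-256)<80: print(th,x,y,rect(k,c,.085),rect(k,c,.091))
cv2.imwrite("pics/w5.png",cv2.convertScaleAbs(im,alpha=1.5))
it,ct,_=grab("top"); np.savez("t5.npz",im=it,K=ct[0],D=ct[1],T=ct[2])
x,y=[int(v) for v in pix((.545,.339,.05),ct)[0]]
b=cv2.resize(it[y-50:y+50,x-50:x+50],(384,384),interpolation=cv2.INTER_CUBIC)
cv2.imwrite("pics/w5.png",np.hstack([cv2.resize(cv2.convertScaleAbs(im,alpha=1.5)[:,128:384],(256,384)),cv2.convertScaleAbs(b,alpha=1.8)])); print(x,y)
```

```text
11.55 [ 0.39207171 -0.3294719   0.19952013] [ 3.14042550e+00 -1.37739515e-03  1.78706230e-01] [ 0.77126343  0.13325497 -0.98635391] 0.04716225908666381
50 250.96598639455783 95.22448979591837 [ 481.2 -312.1   56.    11.4   10.2] [ 481.1 -312.2   54.8   11.2   10.2]
70 251.27152317880794 95.25165562913908 [ 481.2 -312.1   57.7   13.    10.6] [ 481.  -312.1   56.6   12.7   10.6]
128 206
```

View pics/w5.png

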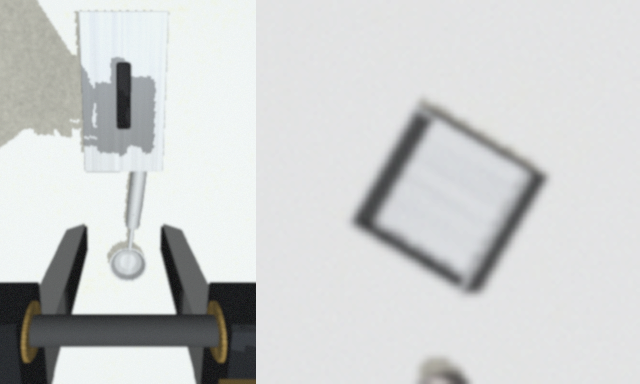

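The oblong lid is flush on its dish, with the bar at (481,-312) mm and yaw 10.3°. The open square dish shows at crop pixel (450,195).

Request:
{"op": "move_arm", "data": {
  "targets": [
    [[14,-45,0],[0,0,-4],1],
    [[30,-97,0],[0,0,-8],1],
    [[47,-150,0],[0,0,-12],1],
    [[63,-203,0],[0,0,-16],1],
    [[80,-256,0],[0,0,-20],1],
    [[96,-308,0],[0,0,-25],1],
    [[108,-345,0],[0,0,-29],1],
    [[116,-369,0],[0,0,-31],1],
    [[116,-369,0],[0,0,-31],1],
    [[116,-369,0],[0,0,-31],1],
    [[116,-369,0],[0,0,-31],1]
  ]
}}

```text
time: 13.02
tool_pos: [0.44, 0.0538, 0.1984]
ee_rot: [-3.141, 0.001, 0.719]
wrist_force: [0.0, -0.0, -0.7]
width: 0.094
```

Run:
```python
from h import *
im,c,o=grab("wrist"); print(o['time'],o['tool_pos'],o['ee_rot'])
np.savez("w6.npz",im=im,K=c[0],D=c[1],T=c[2])
g=im.max(2)
for th in (50,70):
  for k in blobs(g<th,60):
    x,y=k.reshape(-1,2).mean(0)
    if y<250: print(th,x,y,rect(k,c,.041))
a=(499.5,107,17); print(delta(o,a,41))
f=np.load("t5.npz"); ct=(f['K'],f['D'],f['T']); it=f['im']; gg=it.max(2)
m=np.zeros_like(gg); m[170:237,98:165]=gg[170:237,98:165]<90
for k in blobs(m,40): print("sqdish",rect(k,ct,.05))
```

```text
13.025 [0.44002727 0.05377251 0.19837466] [-3.14106536e+00  1.05708200e-03  7.19121035e-01]
50 447.0833333333333 171.0909090909091 [ 590.1 -104.6   56.8   25.    35.3]
50 252.544 107.784 [499.9 105.2  55.4  11.8  41.2]
70 446.42753623188406 171.2391304347826 [ 589.9 -104.1   57.8   27.2   34.8]
70 252.6171875 107.578125 [499.9 105.1  57.6  13.8  41.6]
70 22.977272727272727 24.818181818181817 [410.3 326.8  31.   17.3 -81.4]
(array([ 80. ,  -0.8, 181.3]), np.float64(0.2026002609730142))
sqdish [541.7 339.9 112.8 107.   61.7]
```

Request:
{"op": "move_arm", "data": {
  "targets": [
    [[40,0.5,50],[0,0,0],1],
    [[79,0.8,100],[0,0,0],1],
    [[79,0.8,135],[0,0,0],1],
    [[79,0.8,160],[0,0,0],1],
    [[79,0.8,175],[0,0,0],1],
    [[79,0.8,181],[0,0,0],1],
    [[79,0.8,183],[0,0,0],1],
    [[79,0.8,183],[0,0,0],-1],
    [[79,0.8,183],[0,0,0],-1],
    [[79,0.8,183],[0,0,0],-1],
    [[79,0.8,183],[0,0,0],-1],
    [[79,0.8,183],[0,0,0],-1],
    [[79,0.8,183],[0,0,0],-1],
    [[79,0.8,183],[0,0,0],-1],
    [[79,0.8,183],[0,0,0],-1],
    [[79,0.8,183],[0,0,0],-1],
    [[79,0.8,183],[0,0,0],-1]
  ]
}}

```text
time: 15.2
tool_pos: [0.5001, 0.1059, 0.0159]
ee_rot: [3.141, 0.0, 0.72]
wrist_force: [0.7, -0.4, 0.7]
width: 0.0138
```

Request:
{"op": "move_arm", "data": {
  "targets": [
    [[0,0,-10],[0,0,0],-1],
    [[0,0,-35],[0,0,0],-1],
    [[0,0,-75],[0,0,0],-1],
    [[0,0,-125],[0,0,0],-1],
    [[5,-20,-170],[0,0,-2],-1],
    [[14,-60,-200],[0,0,-4],-1],
    [[26,-110,-214],[0,0,-8],-1],
    [[38,-160,-214],[0,0,-12],-1],
    [[50,-210,-214],[0,0,-16],-1],
    [[60,-252,-214],[0,0,-19],-1],
    [[65,-273,-214],[0,0,-20.5],-1],
    [[65,-273,-214],[0,0,-20.5],-1],
    [[65,-273,-214],[0,0,-20.5],-1],
    [[65,-273,-214],[0,0,-20.5],-1]
  ]
}}

```text
time: 16.95
tool_pos: [0.3694, 0.3531, 0.23]
ee_rot: [3.141, 0.0, 1.076]
wrist_force: [-0.2, -0.3, -1.5]
width: 0.0137
```

Run:
```python
from h import *
im,c,o=grab("wrist"); print(o['time'],o['tool_pos'],o['ee_rot'],o['width'])
np.savez("w7.npz",im=im,K=c[0],D=c[1],T=c[2],tp=o['tool_pos'],rot=o['ee_rot'])
x,y=pix((.543,.340,.05),c)[0].astype(int); print(x,y)
g=im.max(2); y0=max(y-70,0); x0=max(x-70,0)
for th in (75,90,110):
  m=np.zeros_like(g); m[y0:y+70,x0:x+70]=g[y0:y+70,x0:x+70]<th
  for k in blobs(m,60): print(th,k.reshape(-1,2).mean(0),rect(k,c,.05))
cv2.imwrite("pics/w7.png",cv2.convertScaleAbs(cv2.resize(im,(800,600),interpolation=cv2.INTER_CUBIC),alpha=1.5))
```

```text
16.95 [0.36940593 0.35309013 0.23004451] [3.14117378e+00 1.85792894e-04 1.07637979e+00] 0.013738012475201032
390 115
75 [396.82112069 103.9137931 ] [542.9 350.1  95.3  94.6 -28.8]
75 [336.20967742 104.52688172] [492.5 378.7  96.8  10.8  61.4]
90 [396.34541578 104.00852878] [543.  350.2  96.5  95.4 -28.2]
90 [336.22340426 104.53723404] [492.3 378.1  98.   12.   61.6]
110 [378.56352765 104.06576981] [536.  354.2 113.6 100.2 -28.6]
```

View pics/w7.png

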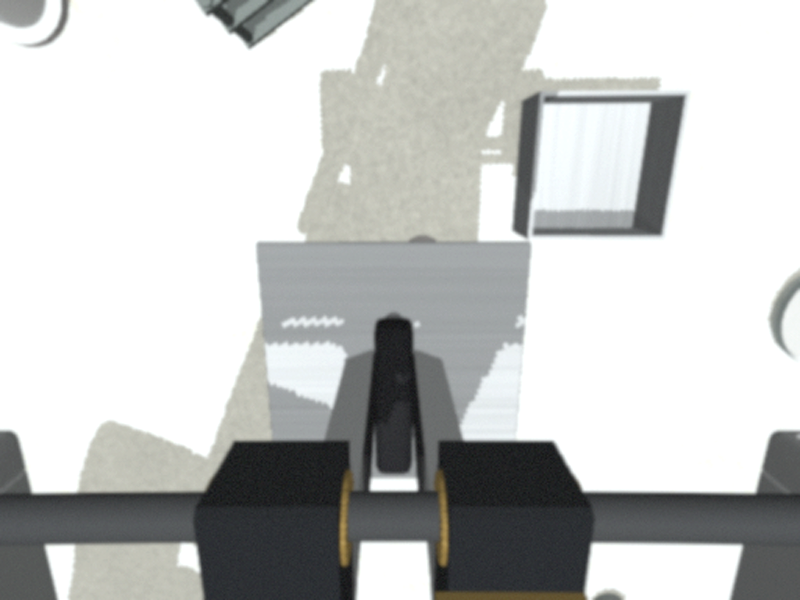

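Run:
```python
from h import *
f=np.load("w7.npz"); c=(f['K'],f['D'],f['T'])
q=np.array([(541,92),(688,93),(664,237),(528,238)])*.64; print(rect(q,c,.05)); 
tp=f['tp']*1000; M=R.from_euler('xyz',f['rot']).as_matrix()
q=np.array([(258,242),(530,242)])*.64; print((plane(q,c,(tp[2]+17.1-24)/1000)*1000-tp)@M)
# inner edges by brightness profile: rim->dark at right wall and across, averaged
o=status.get_obs(); print(o['tool_pos'],delta(o,(543.3,350.0,100),61.7))
```

```text
[542.8 350.2 102.4 101.9 -28.1]
[[ 53.85924123 -53.08748661   6.86775707]
 [ 53.79156962  54.1447464    6.91268648]]
[0.36940065 0.3531385  0.23006393] (array([ 79.8, 154.5, 130.1]), np.float64(-0.029189529220474242))
```

Request:
{"op": "move_arm", "data": {
  "targets": [
    [[10,20,0],[0,0,0],-1],
    [[30,58,0],[0,0,0],-1],
    [[54,105,0],[0,0,0],-1],
    [[74,142,10],[0,0,0],-1],
    [[79.8,154.1,45],[0,0,0],-1],
    [[79.8,154.1,90],[0,0,0],-1],
    [[79.8,154.1,125],[0,0,0],-1],
    [[79.8,154.1,148],[0,0,0],-1],
    [[79.8,154.1,155],[0,0,0],-1],
    [[79.8,154.1,155],[0,0,0],-1],
    [[79.8,154.1,155],[0,0,0],-1],
    [[79.8,154.1,155],[0,0,0],-1]
  ]
}}

```text
time: 18.5
tool_pos: [0.5432, 0.3519, 0.0766]
ee_rot: [3.14, -0.002, 1.078]
wrist_force: [-0.9, -0.6, -1.1]
width: 0.0139
```

Run:
```python
from h import *
o=status.get_obs(); print(o['time'],o['tool_pos'],o['ee_rot'],o['wrist_force'],o['width'])
print(delta(o,(543.0,350.2,60),61.7))
```

```text
18.5 [0.5431805  0.35187385 0.07662079] [ 3.13988739e+00 -2.30645244e-03  1.07833107e+00] [-0.91479041 -0.57947171 -1.09872892] 0.013915254741601019
(array([-1.6,  0.6, 16.6]), np.float64(0.08381935718091427))
```

Request:
{"op": "move_arm", "data": {
  "targets": [
    [[0,0,5],[0,0,0],-1],
    [[0,0,5],[0,0,0],-1],
    [[0,0,5],[0,0,0],-1],
    [[0,0,5],[0,0,0],-1]
  ]
}}

```text
time: 19.0
tool_pos: [0.5423, 0.3515, 0.07]
ee_rot: [3.141, -0.0, 1.078]
wrist_force: [-1.0, -1.3, -1.3]
width: 0.0138
```

Run:
```python
from h import *
o=status.get_obs(); print(o['time'],o['tool_pos'],o['ee_rot'],o['wrist_force'],o['width'])
print(delta(o,(543.0,350.2,60),61.7))
```

```text
19.0 [0.54231877 0.35152085 0.07000424] [ 3.14143332e+00 -5.24373585e-06  1.07838224e+00] [-0.96541483 -1.29340006 -1.34665243] 0.013785411911326383
(array([-0.8,  1.2, 10. ]), np.float64(0.08675127674436567))
```

Request:
{"op": "move_arm", "data": {
  "targets": [
    [[-0.8,1.2,0],[0,0,0],-1],
    [[-0.8,1.2,2],[0,0,0],-1],
    [[-0.8,1.2,4],[0,0,0],-1],
    [[-0.8,1.2,6],[0,0,0],-1],
    [[-0.8,1.2,7.5],[0,0,0],-1],
    [[-0.8,1.2,9],[0,0,0],-1],
    [[-0.8,1.2,9.5],[0,0,0],-1],
    [[-0.8,1.2,9.5],[0,0,0],-1]
  ]
}}

```text
time: 20.0
tool_pos: [0.543, 0.3502, 0.0604]
ee_rot: [3.142, 0.0, 1.078]
wrist_force: [0.2, 0.0, -1.7]
width: 0.0138
```

Still hanging free at 1 mm above home, with the lip inside the rim. I'll release it and back off.

Request:
{"op": "move_arm", "data": {
  "targets": [
    [[0,0,0.6],[0,0,0],-1],
    [[0,0,0.6],[0,0,0],0],
    [[0,0,0.6],[0,0,0],0],
    [[0,0,0.6],[0,0,0],0],
    [[0,0,0.6],[0,0,0],0],
    [[0,0,-10],[0,0,0],0],
    [[0,0,-40],[0,0,0],0],
    [[-30,0,-90],[0,0,0],0],
    [[-80,0,-140],[0,0,0],0],
    [[-80,0,-140],[0,0,0],0],
    [[-80,0,-140],[0,0,0],0],
    [[-80,0,-140],[0,0,0],0]
  ]
}}

```text
time: 21.5
tool_pos: [0.5046, 0.28, 0.1981]
ee_rot: [-3.139, 0.003, 1.079]
wrist_force: [-0.4, -0.2, 0.4]
width: 0.0468
```

Run:
```python
from h import *
im,c,o=grab("wrist"); print(o['time'],o['tool_pos'],o['ee_rot'],o['width'])
im2,c2,_=grab("scene"); it,ct,_=grab("top")
def bar(img,cam,P,r,th):
    x,y=pix(P,cam)[0].astype(int); g=img.max(2); m=np.zeros_like(g); s=np.s_[max(y-r,0):y+r,max(x-r,0):x+r]; m[s]=g[s]<th
    k=max(blobs(m,5),key=cv2.contourArea); q=np.float64(k.reshape(-1,2)); mm=cv2.moments(k); return (mm['m10']/mm['m00'],mm['m01']/mm['m00']),k
p,k=bar(im,c,(.543,.35,.08),60,60); print("wrist sq",rect(k,c,.085),rect(k,c,.091))
def ray(px,cam):
    a=plane([px],cam,.0)[0]; o=cam[2][:3,3]; d=a-o; return o,d/np.linalg.norm(d)
def tri(rs):
    A=sum(np.eye(3)-np.outer(d,d) for _,d in rs); b=sum((np.eye(3)-np.outer(d,d))@o for o,d in rs); return np.linalg.solve(A,b)*1000
f=np.load("w2.npz")
for n,P in dict(sq=(.543,.35,.08),ob=(.481,-.3125,.08)).items():
    for th in (30,40):
        try:
            ps,_=bar(im2,c2,P,14,th); pt,_=bar(it,ct,P,12,th); print(n,th,ps,pt,np.round(tri([ray(ps,c2),ray(pt,ct)]),1))
        except ValueError as e: print(n,th,'no bar')
b=lambda P,r:cv2.resize(im2[int(pix(P,c2)[0][1])-r:int(pix(P,c2)[0][1])+r,int(pix(P,c2)[0][0])-r:int(pix(P,c2)[0][0])+r],(400,400),interpolation=cv2.INTER_CUBIC)
cv2.imwrite("pics/f.png",cv2.convertScaleAbs(np.hstack([b((.543,.35,.04),40),b((.481,-.312,.04),40)]),alpha=1.5))
```

```text
21.5 [0.50456976 0.28001991 0.19814331] [-3.13915296e+00  2.74998552e-03  1.07884060e+00] 0.04680588984723671
wrist sq [542.5 349.4  57.1  12.4  62.2] [542.6 349.5  55.9  12.1  62.2]
sq 30 (404.74160206718346, 193.96899224806202) (121.1703554661301, 207.80281690140845) [539.1 349.8  76. ]
sq 40 (404.77135980746084, 193.8604091456077) (120.83475783475782, 207.3378917378917) [540.3 349.9  77.4]
ob 30 (158.98958333333334, 158.98958333333334) (358.0857142857143, 235.70476190476188) [ 480.2 -312.8   76.9]
ob 40 (158.95283018867926, 159.03773584905662) (358.03133903133903, 236.13105413105413) [ 479.1 -313.2   75.9]
```

View pics/f.png

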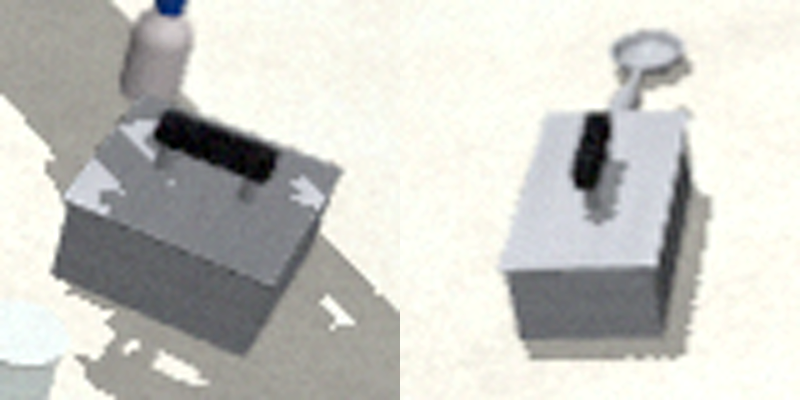

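Both lids sit flush and level. The bars triangulate to about 77 mm, against 83 mm if unseated. The robot is clear, so I'm handing in.

```bash
python3 -c "
from bench import order; print(order.close_job())"
```

```text
the job is handed in; nothing more can be done
None
```

Both dishes now have their own lids. I moved the oblong lid from the square dish to the oblong dish, then put the square lid on the square dish, and handed the job in at about 22 s of the 64 s allowed.

- **Height:** triangulating from the scene and top cameras puts the handle bars at 76.0–77.4 mm (square) and 75.9–76.9 mm (oblong). Home is 77 mm, and a lid still resting on the rim would read 83 mm.
- **Centring:** in the wrist camera both bars are within about 1.5 mm of the measured dish centres. The oblong lid's lengthwise angle matches its dish to under 1°. The scene and top cameras put the square lid's bar up to 4 mm off in x, which I take as error in that coarser fix.
- **Level:** in the last picture both lids look flush and level. I did not measure tilt as a number.
- **Dish position:** my first top-view fix of the square dish was about 10 mm off in y from the wrist view. The outer wall showing in that picture stretched the outline, so I used the wrist measurement.
- **Other objects:** no forces beyond the lids' weight showed in the readings, and the arm was clear of everything at the end. I did not measure the small lid or the other objects again, but no planned path came near them.

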